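Restock the packing bench trays

TASK

Tidy the packing bench: put the two loose label rolls, the loose scanner battery and the loose small carton away, each in the shallow blue tray that already holds one of its kind. Stand each one upright, flat on the tray's floor, next to what is already there (nothing stacked), and do not knock over or push away the small bottle and the glue stick that stand among them.

Things in the scene. Friction and masses are not known exactly. Their poses are not given: they have to be found in the camera images.
- roll_a: loose white paper label roll, a ring standing on end: outer diameter 46 mm, core hole 20 mm, height 50 mm, about 90 g. Origin at the centre of its underside, z up along its axis. Same kind as roll_b (the two are interchangeable).
- roll_b: loose white paper label roll, same as roll_a: outer diameter 46 mm, height 50 mm, standing on end. Origin at the centre of its underside, z up.
- battery: loose scanner battery pack standing upright: black block, 46 mm along its x and 30 mm along its y, height 62 mm (up to 54 mm the full section, above that a grey cap 40 x 26 mm with brass contacts), about 140 g. Origin at the centre of its underside, z up. Its yaw varies.
- carton: loose small brown cardboard carton with a white paper band, standing upright: 65 mm along its x, 45 mm along its y, height 60 mm, about 120 g. Origin at the centre of its underside, z up. Its yaw varies.
- tray_rolls: shallow blue tray fixed to the bench; outside 95 mm in its x (front, with white plate, faces -x), 199 mm in its y; walls 22 mm high, 4.5 mm thick; floor 4.5 mm above the bench. Holds one label roll, fixed (stays), at x 0, y +66 mm. Floor free from y -95 to +42 mm: room for two rolls, e.g. at y +4 and -60 mm. Origin: centre of underside, z up. The three trays change places.
- tray_batteries: shallow blue tray, fixed, same size and axes as tray_rolls, but holding one battery pack, upright, fixed (stays), at x 0, y +66 mm (46 mm along the tray's y, 30 mm along its x). Floor free from y -95 to +42 mm. Origin: centre of underside, z up.
- tray_cartons: shallow blue tray, fixed, same size and axes as tray_rolls, but holding one small carton, upright, fixed (stays), at x 0, y +60 mm (65 mm along the tray's y, 45 mm along its x). Floor free from y -95 to +27 mm. Origin: centre of underside, z up.
- bottle: small clear bottle with a white cap, loose, standing among the things on the bench, 38 mm diameter, 88 mm high; to be left standing where it is. Origin at the centre of its underside.
- glue_stick: yellow glue stick, loose, standing among the things on the bench, 32 mm diameter, 85 mm high; to be left standing where it is. Origin at the centre of its underside.
Mind the look-alikes: they are no part of the job. Leave any pink, purple or turquoise look-alike of the roll_b alone.

How it is judged:
At the end, for the whole second after the job is handed in: Both label rolls in the tray that holds a roll, the battery in the tray that holds a battery, the carton in the tray that holds a carton: each within the tray's walls, its underside on the tray's floor (2.5 to 7 mm above the bench), upright within 0.12 rad, released and at rest (angle between each of roll_a, roll_b, battery, carton's own z axis and vertical below 0.12 rad and linear speed of each of roll_a, roll_b, battery, carton below 0.02 m/s and angular speed of each of roll_a, roll_b, battery, carton below 0.2 rad/s and z of roll_a in the frame of tray_rolls between 0.0025 and 0.007 m and x of roll_a in the frame of tray_rolls between -0.04 and 0.04 m and y of roll_a in the frame of tray_rolls between -0.09 and 0.09 m and z of roll_b in the frame of tray_rolls between 0.0025 and 0.007 m and x of roll_b in the frame of tray_rolls between -0.04 and 0.04 m and y of roll_b in the frame of tray_rolls between -0.09 and 0.09 m and z of battery in the frame of tray_batteries between 0.0025 and 0.007 m and x of battery in the frame of tray_batteries between -0.04 and 0.04 m and y of battery in the frame of tray_batteries between -0.09 and 0.09 m and z of carton in the frame of tray_cartons between 0.0025 and 0.007 m and x of carton in the frame of tray_cartons between -0.04 and 0.04 m and y of carton in the frame of tray_cartons between -0.09 and 0.09 m); the robot touches nothing.
It fails at once if the bottle is knocked over or pushed more than 40 mm (distance of bottle from where it was at the start of the episode above 0.04 m or angle between bottle's own z axis and vertical above 0.6 rad).
It fails at once if the glue stick is knocked over or pushed more than 40 mm (distance of glue_stick from where it was at the start of the episode above 0.04 m or angle between glue_stick's own z axis and vertical above 0.6 rad).
It also fails if it takes over 102 s, if anything falls off the work surface, if the arm or the gripper's body presses on something with over 40 N, if the wrist force passes 120 N, or if a joint passes its speed limit or range.

ROBOT

A 6-joint arm with a two-finger parallel gripper is mounted at the origin on the work surface. World frame = base frame: x ahead of the robot, y to its left, z up, the work surface at z = 0. Lengths are in m, angles in rad, forces in N, time in s.
With the tool pointing down it reaches from about 0.35 to 0.975 m from the base axis. Payload 4.9 kg.
Tool frame: the origin (TCP) lies on the centre line of the jaws, within the pads' length; the fingertips stand manip.tip_reach ahead of it and the grasp point (between the pads) is the TCP (manip.tip_reach is the distance from the TCP to the fingertips, in m); z points along the fingers, y is the line along which they close (so a half turn about z gives the same grasp; the last joint's range is limited). The gripper opens to 85 mm and grips with 20 to 120 N. Pads are 22 mm wide; open, the fingers measure 114 mm over their backs; the gripper's body (76 mm by 85 mm) begins 54 mm behind the grasp point. The pads swing forward as they close: fully open they stand 13 mm farther back than shut.
Start: joints at [1.121, 0.053, 1.613, -0, 1.476, -0.119], TCP at [0.203, 0.591, 0.25] pointing down, gripper open.
Joint ranges: [-3.01, 3.01], [-1.01, 2.22], [0.06, 2.58], [-1.02, 4.17], [0.09, 2.62], [-3.14, 3.14]. Speed limits (rad/s): [2.57, 2.57, 3.14, 3.14, 3.14, 3.14].

INTERFACE

Orientations are given as a unit quaternion [w, x, y, z].
In Python, from plant import manip gives the robot as it stands. The module is installed in compiled form; this text tells all that it offers.
- The arm moves only by the tool move_arm, never from a script. Its argument "rows" is a list of rows, each a list of 7 numbers: the shift along the tool's x, y, z in cm, then the turn, a rotation vector about the tool's x, y, z in degrees, then the opening, from -1 (shut) to 1 (fully open). In form: [[tx, ty, tz, ax, ay, az, jaw], ...]. A call has 1 to 20 rows; each row shifts and turns the commanded pose from where the row before left it, along the tool's axes as they then stand; what a row does not reach is not made up. A row lasts 1/12 s, in which the tool goes at most 41.7 mm and 7.16 degrees, less where a joint would pass 70% of its speed; a pose out of reach is approached as far as the arm can. A call is refused whole if a number of a shift passes 4.17 or a number of a turn 7.16, either way. A call with a gripper value outside its range is refused whole. The fingers move at their own pace and stop on an object; the grip force is fixed at half the most. Time passes only in rows, so rows that do not move let the fingers close. It gives the time, the measured TCP pose, the force, the opening and the grip force at its end, in the units of the state.
- manip.state(): the state, without advancing time (a new reading comes with each control period).
- manip.grab_frame(name): name is "scene" or "top" or "wrist"; returns a dict with "img" (400x640x3 uint8, blue, green, red), "mtx" (3x3 intrinsics, pixels), "R" (3x3) and "t" (3): a world point X has camera coordinates R X + t. Camera axes: x right, y down, z forward; pixel columns grow to the right and rows downward; lengths in m; the calibration is good to about 2 mm. A picture is of the moment at which its call begins. There is no depth.
- manip.job_done(): hands the job in; it is judged then, once.
The state is a dict: "time": time; "joint_pos": joint angles; "joint_vel": joint speeds; "joint_efforts": joint torques, N m; "tool_pos": TCP position; "tool_rot": TCP orientation; "contact_force": force on the tool from outside, world axes, zero at the start; "ft_torque": the same for the moment, N m; "gripper_width": opening from 0.0 (shut) to 1.0 (fully open); "grasp_force": force on a finger pad.
Only numpy, scipy, OpenCV 4.12 (cv2) and the standard library are available. Lean on these libraries where they do the work, as an engineer would, in place of code of your own. Each camera call takes 0.05 s, during which the arm holds its last target. There are 200 camera calls.

## Working session

There is one attempt and no reset: what is moved stays moved. The work goes in short steps, Python scripts to look and compute and a tool call to move; the robot and the scene stay as the last step left them, time stands still between calls to the robot, and variables do not carry over. Pictures are saved under pics/ and viewed, at most 14 in all, crops included, and the job is handed in when it is done.

Besides the shell and the picture viewer there is one more tool, called after "Request:" as name([rows], argument=value, ...), one row to a line, values as JSON. move_arm: Moves the arm, as the interface text tells. Its arguments: {"type":"object","properties":{"rows":{"type":"array","items":{"type":"array","items":{"type":"number"}}}},"required":["rows"]}

```bash
mkdir -p pics; cat > h.py <<'E'
import numpy as np, cv2
from plant import manip
def snap(n,f):
    d=manip.grab_frame(n); cv2.imwrite('pics/'+f+'.png',d['img']); np.savez('pics/'+f+'.npz',**{k:np.array(d[k]) for k in('img','mtx','R','t')}); return d
def pix(f,uv,z):
    d=np.load('pics/'+f+'.npz'); R,t=d['R'],d['t'].ravel(); r=R.T@np.linalg.inv(d['mtx'])@np.array([uv[0],uv[1],1.]); c=-R.T@t
    return c+r*(z-c[2])/r[2]
def proj(f,X):
    d=np.load('pics/'+f+'.npz'); p=d['mtx']@(d['R']@np.array(X)+d['t'].ravel()); return p[:2]/p[2]
E
python3 - <<'E'
from h import *
for n in('top','scene'):
    d=snap(n,n+'0'); print(n,d['mtx'].round(1).tolist(),(-d['R'].T@d['t'].ravel()).round(3),d['R'].round(2).tolist())
print(manip.state(),manip.tip_reach)
E
```

```text
top [[495.5, 0.0, 312.7], [0.0, 495.5, 195.3], [0.0, 0.0, 1.0]] [0.41  0.014 1.103] [[-0.03, -1.0, -0.0], [-1.0, 0.03, -0.04], [0.04, 0.0, -1.0]]
scene [[490.6, 0.0, 327.3], [0.0, 490.6, 204.3], [0.0, 0.0, 1.0]] [ 1.027 -0.655  0.757] [[0.76, 0.65, -0.01], [0.41, -0.49, -0.77], [-0.51, 0.58, -0.64]]
{'time': 0.1, 'joint_pos': array([ 1.12101310e+00,  5.32908582e-02,  1.61416374e+00, -2.50820400e-05,
        1.47600335e+00, -1.18981075e-01]), 'joint_vel': array([ 0.00043373, -0.00294929, -0.00177088,  0.00013873,  0.00089931,
       -0.00278063]), 'joint_efforts': array([ 3.69635873e-04, -3.94899559e+01, -3.71365464e+01, -1.06252110e-04,
        3.89789755e-03, -3.92010861e-05]), 'tool_pos': array([0.20276238, 0.5906323 , 0.24918171]), 'tool_rot': array([-2.49684719e-04,  1.64646694e-01,  9.86352166e-01, -8.98687490e-04]), 'contact_force': array([-0.66317131, -0.06553251,  0.33909842]), 'ft_torque': array([-0.04411653,  0.05498181, -0.00761689]), 'grasp_force': 0.0, 'gripper_width': 0.9979979287422829} 0.019
```

View pics/top0.png

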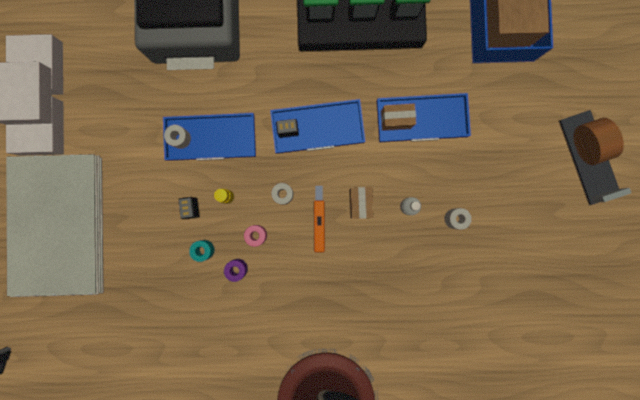

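View pics/scene0.png

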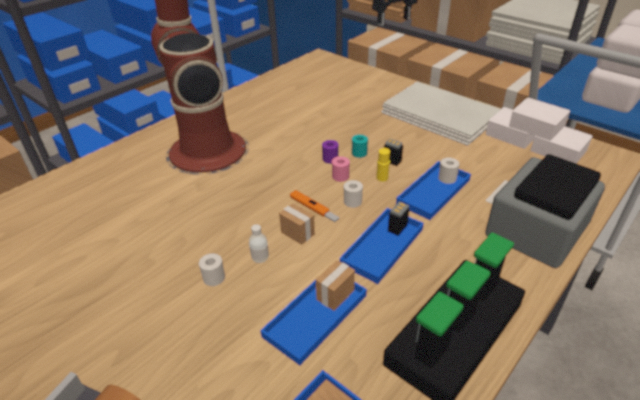

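The top view shows white rolls at (282,194) and (460,219), battery (188,208), carton (361,202), bottle (411,206), glue stick (223,196). The look-alikes to leave are pink (255,236), turquoise (201,251) and purple (235,270). The fixed roll at (176,135), fixed battery (287,127) and fixed carton (400,117) are in the trays. An enlarged crop comes next to check these.

```bash
python3 - <<'E'
from h import *
im=cv2.imread('pics/top0.png')
cv2.imwrite('pics/c1.png',cv2.resize(im[90:290,155:315],None,fx=5,fy=5,interpolation=cv2.INTER_CUBIC)[:600])
cv2.imwrite('pics/c1.png',cv2.resize(im[95:215,155:315],None,fx=5,fy=5,interpolation=cv2.INTER_CUBIC))
cv2.imwrite('pics/c2.png',cv2.resize(im[85:235,335:485],None,fx=4,fy=4,interpolation=cv2.INTER_CUBIC))
E
```

```text
(no output)
```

View pics/c1.png

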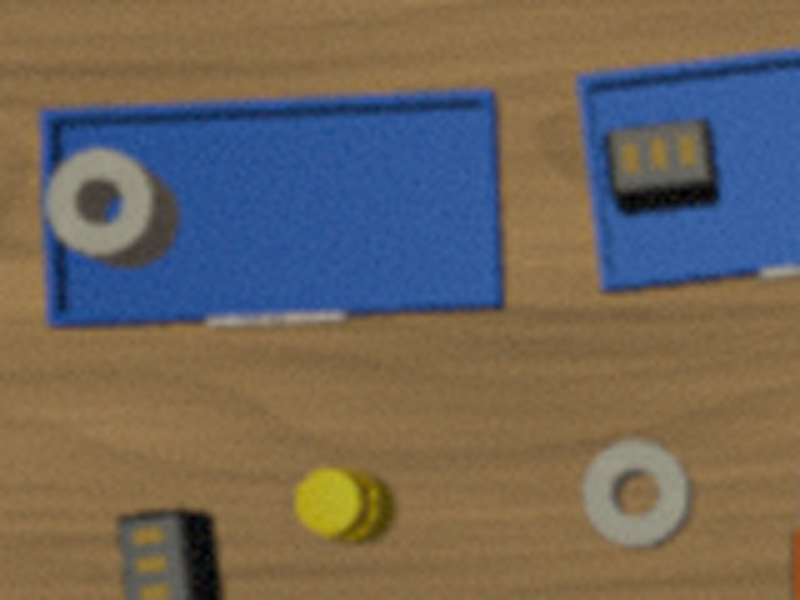

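View pics/c2.png

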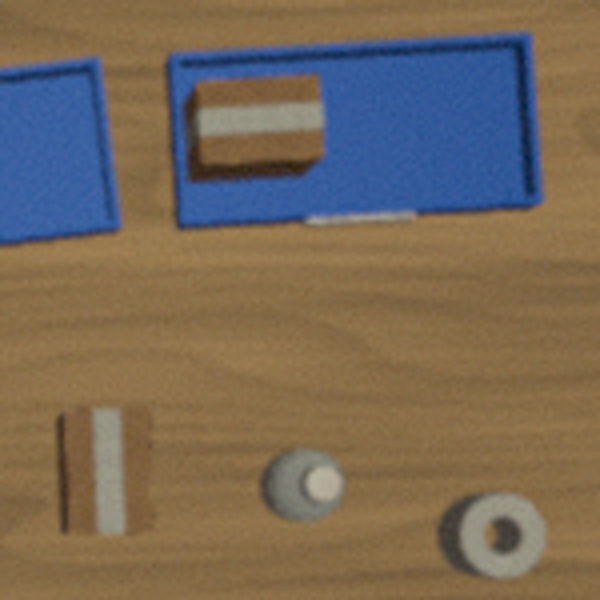

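```bash
python3 - <<'E'
from h import *
im=cv2.imread('pics/top0.png')
a=cv2.resize(im[90:165,260:380],None,fx=5,fy=5,interpolation=cv2.INTER_CUBIC)
b=cv2.resize(im[185:230,165:245],None,fx=5,fy=5,interpolation=cv2.INTER_CUBIC); b=cv2.copyMakeBorder(b,0,0,0,200,cv2.BORDER_CONSTANT)
cv2.imwrite('pics/c3.png',np.vstack([a,b]))
def p(c,s,o): return [(c[0]+.5)/s-.5+o[0],(c[1]+.5)/s-.5+o[1]]
C1=(5,(155,95));C2=(4,(335,85))
for n,c,C,z in[('roll1',(637,492),C1,.05),('roll2',(502,534),C2,.05),('fixroll',(101,202),C1,.0545),('glue',(330,502),C1,.085),('bottle',(322,483),C2,.088),('carton',(109,470),C2,.06),('c_top',(109,407),C2,.06),('c_bot',(112,534),C2,.06),('c_l',(66,470),C2,.06),('c_r',(152,470),C2,.06)]:
    print(n,pix('top0',p(c,*C),z).round(4))
for n,L,C in[('trR',[(42,110),(495,92),(502,305),(50,325)],C1),('trC',[(168,53),(530,35),(541,204),(180,227)],C2)]:
    P=np.array([pix('top0',p(c,*C),.022) for c in L]); ctr=P.mean(0); y=(P[0]+P[3]-P[1]-P[2])/2
    print(n,ctr.round(4),'len',np.linalg.norm(y).round(4),np.linalg.norm(P[0]-P[3]).round(4),'yaw',np.degrees(np.arctan2(-y[0],y[1])).round(2))
E
```

```text
roll1 [0.4576 0.0809 0.05  ]
roll2 [ 0.3937 -0.2955  0.05  ]
fixroll [0.5874 0.3057 0.0545]
glue [0.4554 0.2051 0.085 ]
bottle [ 0.4229 -0.1934  0.088 ]
carton [ 0.4332 -0.0874  0.06  ]
c_top [ 0.4664 -0.0884  0.06  ]
c_bot [ 0.3996 -0.0879  0.06  ]
c_l [ 0.4339 -0.0648  0.06  ]
c_r [ 0.4326 -0.11    0.06  ]
trR [0.5882 0.2396 0.022 ] len 0.1989 0.095 yaw 0.79
trC [ 0.6171 -0.2317  0.022 ] len 0.1987 0.0963 yaw 1.64
```

View pics/c3.png

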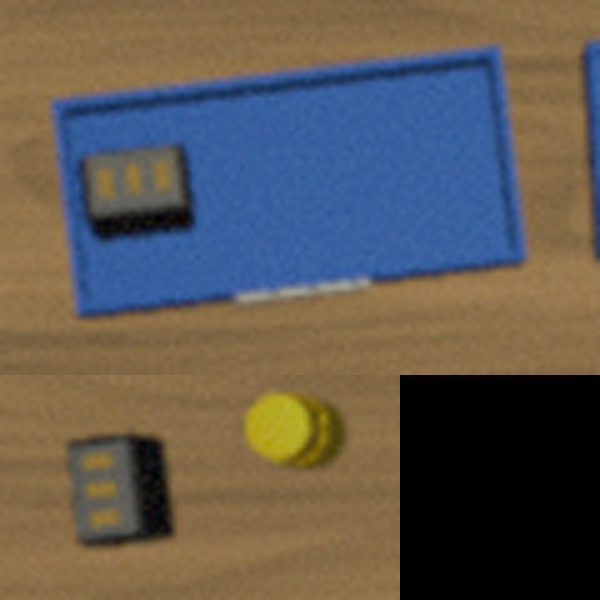

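The crop shows the battery tray corners at about (53,101), (498,47), (525,262), (80,316). The loose battery's cap is centred near (106,490), slightly tilted, with the glue stick beside it at (278,428).

```bash
cat > w.py <<'E'
from h import *
def p(c,s,o): return [(c[0]+.5)/s-.5+o[0],(c[1]+.5)/s-.5+o[1]]
def go(x,y,z,yaw):   # tool y axis at 'yaw' deg; prints shift in present tool axes (do turn after), turn about tool z
    from scipy.spatial.transform import Rotation as Ro
    s=manip.state(); q=s['tool_rot']; R=Ro.from_quat([*q[1:],q[0]]).as_matrix()
    d=R.T@(np.array([x,y,z])-s['tool_pos']); a=np.degrees(np.arctan2(R[1,1],R[0,1])); 
    print('shift cm',(100*d).round(2),'turn',round(a-yaw,2),'| pos',s['tool_pos'].round(4),'w',round(s['gripper_width'],3),'gf',round(s['grasp_force'],1),'F',s['contact_force'].round(1),'t',s['time'],'z',R[:,2].round(3))
E
python3 - <<'E'
from w import *
C=(5,(260,90))
L=[(53,101),(498,47),(525,262),(80,316)]
P=np.array([pix('top0',p(c,*C),.022) for c in L]); ctr=P.mean(0); y=(P[0]+P[3]-P[1]-P[2])/2
print(ctr.round(4),np.linalg.norm(y),np.linalg.norm(P[0]-P[3]),np.degrees(np.arctan2(-y[0],y[1])))
K=[np.array(pix('top0',p((c[0],c[1]-375),5,(165,185)),.062)) for c in[(72,441),(131,437),(139,540),(83,543)]]
print('bat',np.mean(K,0).round(4),[np.linalg.norm(K[i]-K[i-1]).round(3) for i in range(4)],'yaw long',[np.degrees(np.arctan2(*(a-b)[[1,0]])).round(1) for a,b in((K[0],K[3]),(K[1],K[2]))])
tr={'R':(.5882,.2396,.79),'B':(*ctr[:2],np.degrees(np.arctan2(-y[0],y[1]))),'C':(.6171,-.2317,1.64)}
for t,yy in(('R',4),('R',-60),('B',66),('B',-10),('C',60),('C',-30)):
    X,Y,a=tr[t]; r=np.radians(a); print(t,yy,round(X-np.sin(r)*yy/1e3,4),round(Y+np.cos(r)*yy/1e3,4),round(a,1))
go(.4576,.0809,.17,0)
E
```

```text
[0.6042 0.0012 0.022 ] 0.19681781467197873 0.09570105189090607 5.3352032798523625
bat [0.4319 0.283  0.062 ] [np.float64(0.043), np.float64(0.025), np.float64(0.043), np.float64(0.024)] yaw long [np.float64(5.1), np.float64(3.4)]
R 4 0.5881 0.2436 0.8
R -60 0.589 0.1796 0.8
B 66 0.598 0.0669 5.3
B -10 0.6051 -0.0087 5.3
C 60 0.6154 -0.1717 1.6
C -30 0.618 -0.2617 1.6
shift cm [-40.66 -39.92   7.98] turn 71.05 | pos [0.2028 0.5906 0.2492] w 0.998 gf 0.0 F [-0.7 -0.1  0.3] t 0.1 z [-0.001 -0.002 -1.   ]
```

Request:
move_arm([
  [0,0,0,0,0,7.1,1],
  [0,0,0,0,0,7.1,1],
  [0,0,0,0,0,7.1,1],
  [0,0,0,0,0,7.1,1],
  [0,0,0,0,0,7.1,1],
  [0,0,0,0,0,7.1,1],
  [0,0,0,0,0,7.1,1],
  [0,0,0,0,0,7.1,1],
  [0,0,0,0,0,7.1,1],
  [0,0,0,0,0,7.1,1],
])

```text
time: 0.93
tool_pos: [0.2029, 0.5908, 0.2495]
tool_rot: [0.0, 0.709, 0.705, -0.001]
contact_force: [-0.4, 0.1, 1.1]
gripper_width: 0.999
grasp_force: 0.0
```

Request:
move_arm([
  [-2.8,1.4,0,0,0,0,1],
  [-2.8,1.4,0,0,0,0,1],
  [-2.8,1.4,0,0,0,0,1],
  [-2.8,1.4,0,0,0,0,1],
  [-2.8,1.4,0,0,0,0,1],
  [-2.8,1.4,0,0,0,0,1],
  [-2.8,1.4,0.5,0,0,0,1],
  [-2.8,1.4,0.5,0,0,0,1],
  [-2.8,1.4,0.5,0,0,0,1],
  [-2.8,1.4,0.5,0,0,0,1],
  [-2.8,1.4,1,0,0,0,1],
  [-2.8,1.4,1,0,0,0,1],
  [-2.8,1.4,1,0,0,0,1],
  [-2.8,1.4,1,0,0,0,1],
  [-2.8,1.4,1,0,0,0,1],
  [-2.8,1.4,1,0,0,0,1],
  [-2.8,1.4,0,0,0,0,1],
  [-2.8,1.4,0,0,0,0,1],
  [0,0,0,0,0,0,1],
  [0,0,0,0,0,0,1],
])

```text
time: 2.6
tool_pos: [0.4555, 0.0862, 0.1699]
tool_rot: [-0.0, 0.708, 0.706, -0.0]
contact_force: [-0.1, -0.9, 0.1]
gripper_width: 1.001
grasp_force: 0.0
```

```bash
python3 - <<'E'
from w import *
go(.4576,.0809,.042,0)
d=snap('wrist','w1')
print(proj('w1',(.4576,.0809,.05)))
E
```

```text
shift cm [-0.53  0.22 12.79] turn -0.14 | pos [0.4555 0.0862 0.1699] w 1.001 gf 0.0 F [-0.1 -0.9  0.1] t 2.6 z [-0.001  0.    -1.   ]
[316.68323423 207.69498083]
```

View pics/w1.png

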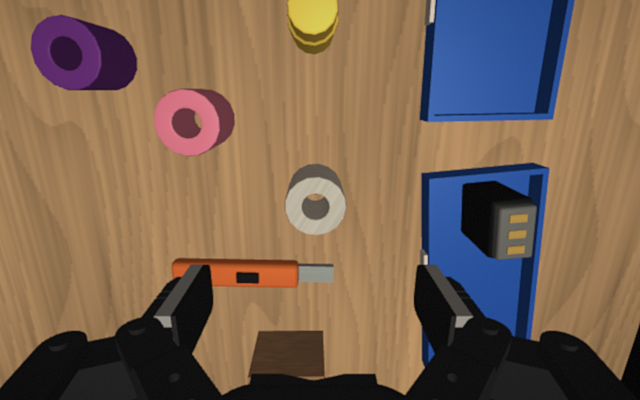

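The wrist view shows the white roll with its top centre at (315,206), within 2 px of the predicted (317,208). Descending to grasp it.

Request:
move_arm([
  [-0.5,0.2,0,0,0,0,1],
  [0,0,2.0,0,0,0,1],
  [0,0,2.0,0,0,0,1],
  [0,0,2.0,0,0,0,1],
  [0,0,2.0,0,0,0,1],
  [0,0,2.0,0,0,0,1],
  [0,0,1.8,0,0,0,1],
  [0,0,1.0,0,0,0,1],
  [0,0,0,0,0,0,1],
  [0,0,0,0,0,0,0.2],
  [0,0,0,0,0,0,-1],
  [0,0,0,0,0,0,-1],
  [0,0,0,0,0,0,-1],
  [0,0,0,0,0,0,-1],
  [0,0,0,0,0,0,-1],
  [0,0,0,0,0,0,-1],
  [0,0,0,0,0,0,-1],
  [0,0,0,0,0,0,-1],
])

```text
time: 4.15
tool_pos: [0.459, 0.0824, 0.0443]
tool_rot: [0.001, 0.707, 0.707, 0.001]
contact_force: [-1.4, 1.1, 5.9]
gripper_width: 0.521
grasp_force: 61.4
```

```bash
python3 -c "
from w import *
go(.589,.1796,.17,.8)"
```

```text
shift cm [  9.71  13.05 -12.52] turn -0.76 | pos [0.459  0.0824 0.0443] w 0.521 gf 61.4 F [-1.4  1.1  5.9] t 4.15 z [ 0.003  0.    -1.   ]
```

Request:
move_arm([
  [0,0,-1.5,0,0,0,-1],
  [0,0,-2.5,0,0,0,-1],
  [0,0,-2.5,0,0,0,-1],
  [0,0,-2.5,0,0,0,-1],
  [0,0,-2.5,0,0,0,-1],
  [1.0,1.3,0,0,0,0,-1],
  [1.5,2.0,0,0,0,-0.8,-1],
  [1.5,2.0,0,0,0,0,-1],
  [1.5,2.0,0,0,0,0,-1],
  [1.5,2.0,0,0,0,0,-1],
  [1.5,2.0,0,0,0,0,-1],
  [1.2,1.8,0,0,0,0,-1],
  [0,0,0,0,0,0,-1],
  [0,0,0,0,0,0,-1],
])

```text
time: 5.32
tool_pos: [0.5875, 0.1811, 0.1571]
tool_rot: [-0.0, 0.702, 0.713, -0.0]
contact_force: [-0.9, 0.1, -0.5]
gripper_width: 0.52
grasp_force: 61.6
```

```bash
python3 -c "
from w import *
go(.589,.1796,.0488,.8)"
```

```text
shift cm [-0.15  0.15 10.83] turn 0.09 | pos [0.5875 0.1811 0.1571] w 0.52 gf 61.6 F [-0.9  0.1 -0.5] t 5.3167 z [-0.001 -0.    -1.   ]
```

Request:
move_arm([
  [-0.1,0.1,2.0,0,0,0,-1],
  [0,0,2.5,0,0,0,-1],
  [0,0,2.5,0,0,0,-1],
  [0,0,2.0,0,0,0,-1],
  [0,0,1.0,0,0,0,-1],
  [0,0,0.5,0,0,0,-1],
  [0,0,0.2,0,0,0,-1],
  [0,0,0,0,0,0,-1],
  [0,0,0,0,0,0,-1],
])

```text
time: 6.07
tool_pos: [0.5894, 0.1799, 0.052]
tool_rot: [0.001, 0.702, 0.712, 0.001]
contact_force: [0.0, 0.2, -1.4]
gripper_width: 0.523
grasp_force: 61.7
```

Request:
move_arm([
  [0,0,0.1,0,0,0,-1],
  [0,0,0,0,0,0,-1],
  [0,0,0,0,0,0,-1],
])

```text
time: 6.32
tool_pos: [0.5888, 0.1799, 0.0501]
tool_rot: [0.0, 0.702, 0.712, 0.001]
contact_force: [0.3, -0.4, -1.9]
gripper_width: 0.523
grasp_force: 61.6
```

Request:
move_arm([
  [0,0,0.1,0,0,0,-1],
  [0,0,0,0,0,0,-1],
  [0,0,0,0,0,0,-1],
])

```text
time: 6.57
tool_pos: [0.5888, 0.1799, 0.0489]
tool_rot: [0.0, 0.702, 0.712, 0.0]
contact_force: [-0.2, -0.2, 1.7]
gripper_width: 0.526
grasp_force: 61.9
```

Request:
move_arm([
  [0,0,0,0,0,0,0.2],
  [0,0,0,0,0,0,0.35],
  [0,0,0,0,0,0,0.5],
  [0,0,0,0,0,0,0.5],
  [0,0,-1.0,0,0,0,0.5],
  [0,0,-2.5,0,0,0,0.5],
  [0,0,-2.5,0,0,0,0.5],
  [0,0,-2.5,0,0,0,0.5],
  [0,0,-2.5,0,0,0,1],
  [0,0,-1,0,0,0,1],
  [0,0,0,0,0,0,1],
  [0,0,0,0,0,0,1],
])

```text
time: 7.57
tool_pos: [0.5884, 0.1798, 0.1685]
tool_rot: [0.0, 0.702, 0.712, 0.0]
contact_force: [-1.1, 0.1, -0.5]
gripper_width: 1.001
grasp_force: 0.0
```

```bash
python3 -c "
from w import *
snap('wrist','w2');print(proj('w2',(.589,.1796,.0545)))
go(.4319,.283,.17,3.5)"
```

```text
[314.39086902 203.6204508 ]
shift cm [ 10.57 -15.41  -0.28] turn -2.66 | pos [0.5876 0.1796 0.1669] w 1.002 gf 0.0 F [-0.6 -0.1  0.2] t 7.6167 z [-0.002 -0.    -1.   ]
```

View pics/w2.png

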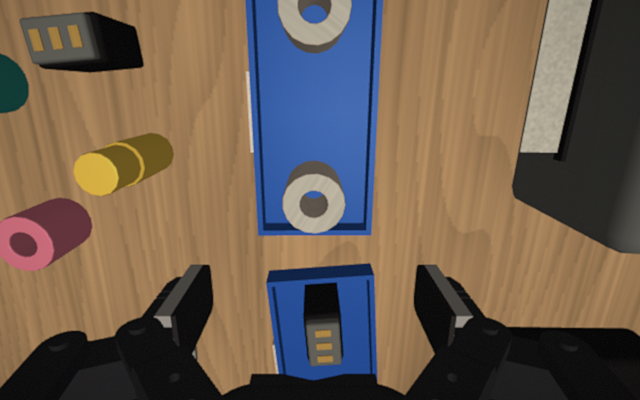

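The first roll stands upright in its tray at (314,204). Now the battery.

Request:
move_arm([
  [1.0,-1.5,0,0,0,0,1],
  [1.6,-2.3,0,0,0,0,1],
  [1.6,-2.3,0,0,0,0,1],
  [1.6,-2.3,0,0,0,0,1],
  [1.6,-2.3,0,0,0,0,1],
  [1.6,-2.3,0,0,0,0,1],
  [1.6,-2.4,0,0,0,-2.7,1],
  [0,0,0,0,0,0,1],
  [0,0,0,0,0,0,1],
  [0,0,0,0,0,0,1],
])

```text
time: 8.45
tool_pos: [0.4324, 0.283, 0.1668]
tool_rot: [-0.0, 0.685, 0.729, -0.001]
contact_force: [1.3, 0.1, -1.3]
gripper_width: 1.003
grasp_force: 0.0
```

```bash
python3 -c "
from w import *
snap('wrist','w3');print(proj('w3',(.4319,.283,.062)))
go(.4319,.283,.042,3.5)
cv2.imwrite('pics/w3c.png',cv2.resize(cv2.imread('pics/w3.png')[80:280,200:440],None,fx=3,fy=3))"
```

```text
[313.28771617 207.26332038]
shift cm [ 0.03 -0.08 12.52] turn -0.01 | pos [0.4329 0.2829 0.1672] w 0.997 gf 0.0 F [ 1.1 -0.2 -0.6] t 8.5 z [-0.001 -0.001 -1.   ]
```

View pics/w3c.png

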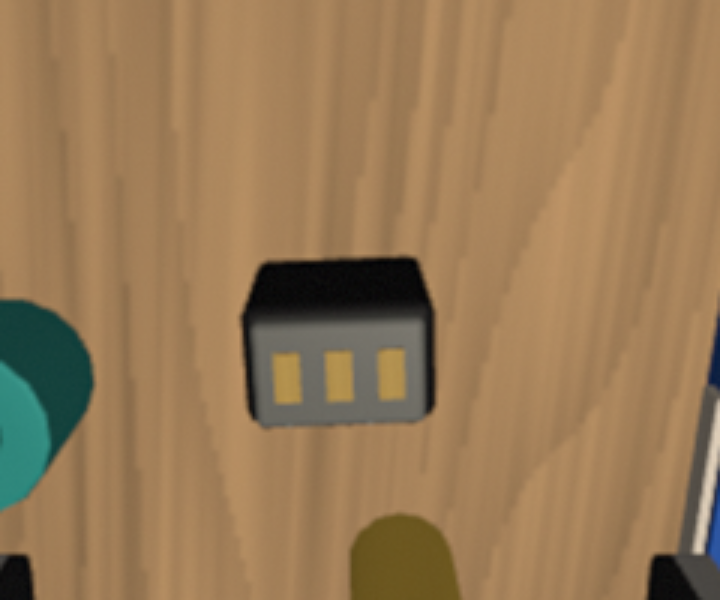

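The cap centre at crop (341,371), or (314,204) in the full frame, agrees with the prediction to about 2 mm. The battery needs about 2° more yaw.

Request:
move_arm([
  [0.2,-0.1,0,0,0,-2,1],
  [0,0,2.0,0,0,0,1],
  [0,0,2.0,0,0,0,1],
  [0,0,2.0,0,0,0,1],
  [0,0,2.0,0,0,0,1],
  [0,0,2.0,0,0,0,1],
  [0,0,1.5,0,0,0,1],
  [0,0,0.9,0,0,0,1],
  [0,0,0,0,0,0,1],
  [0,0,0,0,0,0,0.2],
  [0,0,0,0,0,0,-1],
  [0,0,0,0,0,0,-1],
  [0,0,0,0,0,0,-1],
  [0,0,0,0,0,0,-1],
  [0,0,0,0,0,0,-1],
  [0,0,0,0,0,0,-1],
  [0,0,0,0,0,0,-1],
])

```text
time: 9.92
tool_pos: [0.4329, 0.286, 0.046]
tool_rot: [0.001, 0.672, 0.741, 0.001]
contact_force: [0.4, 0.0, 6.2]
gripper_width: 0.524
grasp_force: 63.5
```

```bash
python3 -c "
from w import *
go(.6051,-.0087,.17,5.3)"
```

```text
shift cm [-30.99  14.32 -12.39] turn 0.25 | pos [0.4329 0.286  0.046 ] w 0.524 gf 63.5 F [0.4 0.  6.2] t 9.9167 z [ 0.003  0.001 -1.   ]
```

Request:
move_arm([
  [0,0,-1.5,0,0,0,-1],
  [0,0,-2.5,0,0,0,-1],
  [0,0,-2.5,0,0,0,-1],
  [0,0,-2.5,0,0,0,-1],
  [0,0,-2.5,0,0,0,-1],
  [-1.4,0.6,-1.0,0,0,0,-1],
  [-2.3,1.0,0,0,0,0,-1],
  [-2.3,1.1,0,0,0,0,-1],
  [-2.3,1.1,0,0,0,0,-1],
  [-2.3,1.1,0,0,0,0,-1],
  [-2.3,1.1,0,0,0,0,-1],
  [-2.3,1.1,0,0,0,0,-1],
  [-2.3,1.1,0,0,0,0,-1],
  [-2.3,1.1,0,0,0,0,-1],
  [-2.3,1.0,0,0,0,0,-1],
  [-2.3,1.0,0,0,0,0,-1],
  [-2.3,1.0,0,0,0,0,-1],
  [-2.3,1.0,0,0,0,0,-1],
  [-2.0,1.0,0,0,0,0,-1],
  [0,0,0,0,0,0,-1],
])

```text
time: 11.58
tool_pos: [0.605, -0.0125, 0.1688]
tool_rot: [0.0, 0.673, 0.739, -0.001]
contact_force: [-0.1, 0.7, -0.7]
gripper_width: 0.527
grasp_force: 62.8
```

```bash
python3 -c "
from w import *
go(.6051,-.0087,.0515,5.3)"
```

```text
shift cm [ 0.39  0.05 11.73] turn 0.06 | pos [ 0.605  -0.0125  0.1688] w 0.527 gf 62.8 F [-0.1  0.7 -0.7] t 11.5833 z [-0.    -0.001 -1.   ]
```

Request:
move_arm([
  [0.2,0,2.0,0,0,0,-1],
  [0,0,2.5,0,0,0,-1],
  [0,0,2.5,0,0,0,-1],
  [0,0,2.5,0,0,0,-1],
  [0,0,1.2,0,0,0,-1],
  [0,0,0.6,0,0,0,-1],
  [0,0,0.3,0,0,0,-1],
  [0,0,0,0,0,0,-1],
  [0,0,0,0,0,0,-1],
  [0,0,0,0,0,0,-1],
])

```text
time: 12.42
tool_pos: [0.605, -0.0074, 0.0552]
tool_rot: [0.001, 0.672, 0.741, 0.001]
contact_force: [0.4, 0.8, -1.5]
gripper_width: 0.529
grasp_force: 62.7
```

Request:
move_arm([
  [0,0,0.2,0,0,0,-1],
  [0,0,0,0,0,0,-1],
  [0,0,0.1,0,0,0,-1],
  [0,0,0,0,0,0,-1],
  [0,0,0,0,0,0,-1],
])

```text
time: 12.83
tool_pos: [0.604, -0.0074, 0.0506]
tool_rot: [0.0, 0.672, 0.74, 0.0]
contact_force: [-0.5, 0.2, 0.1]
gripper_width: 0.524
grasp_force: 62.8
```

Request:
move_arm([
  [0,0,0.1,0,0,0,-1],
  [0,0,0,0,0,0,-1],
  [0,0,0,0,0,0,-1],
])

```text
time: 13.08
tool_pos: [0.604, -0.0074, 0.0505]
tool_rot: [-0.0, 0.672, 0.741, -0.0]
contact_force: [-3.2, 0.4, 5.4]
gripper_width: 0.525
grasp_force: 63.5
```

Request:
move_arm([
  [0,0,0,0,0,0,0.2],
  [0,0,0,0,0,0,0.35],
  [0,0,0,0,0,0,0.5],
  [0,0,0,0,0,0,0.5],
  [0,0,-1.0,0,0,0,0.5],
  [0,0,-2.5,0,0,0,0.5],
  [0,0,-2.5,0,0,0,0.5],
  [0,0,-2.5,0,0,0,0.5],
  [0,0,-2.5,0,0,0,1],
  [0,0,-1,0,0,0,1],
  [0,0,0,0,0,0,1],
  [0,0,0,0,0,0,1],
])

```text
time: 14.08
tool_pos: [0.6038, -0.0073, 0.1695]
tool_rot: [0.0, 0.672, 0.741, 0.0]
contact_force: [-0.3, -0.2, 0.2]
gripper_width: 1.002
grasp_force: 0.0
```

```bash
python3 -c "
from w import *
go(.4332,-.0874,.17,.3)"
```

```text
shift cm [ -6.32 -17.76  -0.06] turn 5.25 | pos [ 0.6038 -0.0073  0.1695] w 1.002 gf 0.0 F [-0.3 -0.2  0.2] t 14.0833 z [ 0.001 -0.    -1.   ]
```

Request:
move_arm([
  [-0.5,-1.4,0,0,0,0,1],
  [-0.8,-2.2,0,0,0,0,1],
  [-0.8,-2.3,0,0,0,0,1],
  [-0.8,-2.3,0,0,0,0,1],
  [-0.8,-2.4,0,0,0,0,1],
  [-0.9,-2.4,0,0,0,0,1],
  [-0.9,-2.4,0,0,0,0,1],
  [-0.8,-2.4,0,0,0,0,1],
  [0,0,0,0,0,6,1],
  [0,0,0,0,0,0,1],
  [0,0,0,0,0,0,1],
])

```text
time: 15.0
tool_pos: [0.4318, -0.0869, 0.1675]
tool_rot: [-0.001, 0.709, 0.705, -0.001]
contact_force: [0.4, 0.2, 0.2]
gripper_width: 0.997
grasp_force: 0.0
```

```bash
python3 -c "
from w import *
snap('wrist','w4');print(proj('w4',(.4332,-.0874,.06)))
go(.4332,-.0874,.042,-.5)"
```

```text
[316.11077234 206.92471437]
shift cm [-0.06  0.12 12.59] turn 0.17 | pos [ 0.4322 -0.0869  0.1679] w 1.001 gf 0.0 F [ 0.6 -0.4 -0.3] t 15.05 z [-0.002  0.001 -1.   ]
```

View pics/w4.png

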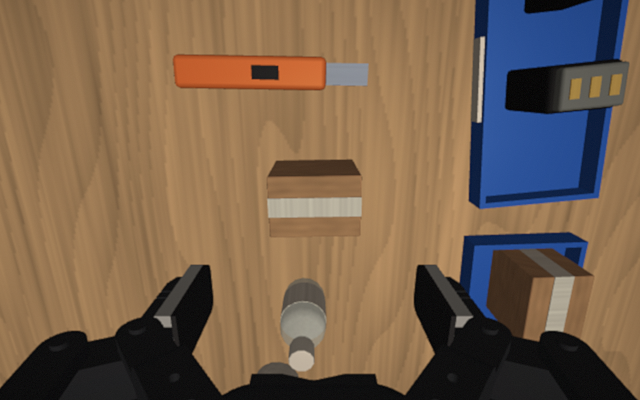

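The carton's top spans (267–361, 176–236), centred at (314,206) as predicted and square to the jaws. The placed battery stands in its tray at (565,88).

Request:
move_arm([
  [0,0,2.0,0,0,0,1],
  [0,0,2.0,0,0,0,1],
  [0,0,2.0,0,0,0,1],
  [0,0,2.0,0,0,0,1],
  [0,0,2.0,0,0,0,1],
  [0,0,1.5,0,0,0,1],
  [0,0,0.9,0,0,0,1],
  [0,0,0,0,0,0,1],
  [0,0,0,0,0,0,0.5],
  [0,0,0,0,0,0,-1],
  [0,0,0,0,0,0,-1],
  [0,0,0,0,0,0,-1],
  [0,0,0,0,0,0,-1],
  [0,0,0,0,0,0,-1],
  [0,0,0,0,0,0,-1],
])

```text
time: 16.3
tool_pos: [0.4337, -0.0876, 0.0466]
tool_rot: [0.001, 0.71, 0.704, 0.001]
contact_force: [0.5, 1.2, 5.6]
gripper_width: 0.753
grasp_force: 68.4
```

```bash
python3 -c "
from w import *
go(.618,-.2617,.17,1.6)"
```

```text
shift cm [-17.28  18.59 -12.29] turn -2.05 | pos [ 0.4337 -0.0876  0.0466] w 0.753 gf 68.4 F [0.5 1.2 5.6] t 16.3 z [ 0.002 -0.001 -1.   ]
```

Request:
move_arm([
  [0,0,-1.5,0,0,0,-1],
  [0,0,-2.5,0,0,0,-1],
  [0,0,-2.5,0,0,0,-1],
  [0,0,-2.5,0,0,0,-1],
  [0,0,-2.5,0,0,0,-1],
  [-1.1,1.2,-1.0,0,0,0,-1],
  [-1.8,1.9,0,0,0,0,-1],
  [-1.8,1.9,0,0,0,0,-1],
  [-1.8,1.9,0,0,0,0,-1],
  [-1.8,1.9,0,0,0,0,-1],
  [-1.8,1.9,0,0,0,0,-1],
  [-1.8,1.9,0,0,0,0,-1],
  [-1.8,2.0,0,0,0,0,-1],
  [-1.8,2.0,0,0,0,0,-1],
  [-1.8,2.0,0,0,0,0,-1],
  [0,0,0,0,0,-2.1,-1],
  [0,0,0,0,0,0,-1],
  [0,0,0,0,0,0,-1],
])

```text
time: 17.8
tool_pos: [0.6167, -0.2614, 0.169]
tool_rot: [-0.001, 0.697, 0.717, -0.0]
contact_force: [-0.2, -0.3, -0.8]
gripper_width: 0.75
grasp_force: 67.6
```

```bash
python3 -c "
from w import *
go(.618,-.2617,.0515,1.6)"
```

```text
shift cm [-0.05  0.16 11.75] turn -0.01 | pos [ 0.6167 -0.2614  0.169 ] w 0.75 gf 67.6 F [-0.2 -0.3 -0.8] t 17.8 z [-0.002  0.001 -1.   ]
```

Request:
move_arm([
  [0,0.1,2.0,0,0,0,-1],
  [0,0,2.5,0,0,0,-1],
  [0,0,2.5,0,0,0,-1],
  [0,0,2.5,0,0,0,-1],
  [0,0,1.2,0,0,0,-1],
  [0,0,0.6,0,0,0,-1],
  [0,0,0.3,0,0,0,-1],
  [0,0,0.1,0,0,0,-1],
  [0,0,0,0,0,0,-1],
  [0,0,0,0,0,0,-1],
])

```text
time: 18.63
tool_pos: [0.6193, -0.2622, 0.0552]
tool_rot: [0.001, 0.697, 0.717, 0.0]
contact_force: [0.2, 0.2, -0.9]
gripper_width: 0.752
grasp_force: 67.6
```

Request:
move_arm([
  [0,0,0.2,0,0,0,-1],
  [0,0,0,0,0,0,-1],
  [0,0,0.1,0,0,0,-1],
  [0,0,0,0,0,0,-1],
  [0,0,0,0,0,0,-1],
])

```text
time: 19.05
tool_pos: [0.6187, -0.2619, 0.0511]
tool_rot: [0.001, 0.697, 0.717, 0.0]
contact_force: [-0.4, 0.6, 2.8]
gripper_width: 0.753
grasp_force: 67.9
```

Request:
move_arm([
  [0,0,0,0,0,0,0.6],
  [0,0,0,0,0,0,0.75],
  [0,0,0,0,0,0,0.9],
  [0,0,0,0,0,0,0.9],
  [0,0,-1.0,0,0,0,0.9],
  [0,0,-2.5,0,0,0,0.9],
  [0,0,-2.5,0,0,0,0.9],
  [0,0,-2.5,0,0,0,0.9],
  [0,0,-2.5,0,0,0,1],
  [0,0,-1,0,0,0,1],
  [0,0,0,0,0,0,1],
  [0,0,0,0,0,0,1],
])

```text
time: 20.05
tool_pos: [0.6184, -0.2617, 0.1706]
tool_rot: [0.0, 0.697, 0.717, 0.0]
contact_force: [0.2, 0.3, -0.5]
gripper_width: 0.998
grasp_force: 0.0
```

```bash
python3 -c "
from w import *
go(.3937,-.2955,.17,1.6)"
```

```text
shift cm [ -2.73 -22.55   0.04] turn 0.05 | pos [ 0.6184 -0.2617  0.1706] w 0.998 gf 0.0 F [ 0.2  0.3 -0.5] t 20.05 z [ 0.001 -0.    -1.   ]
```

Request:
move_arm([
  [-0.2,-1.5,0,0,0,0,1],
  [-0.3,-2.3,0,0,0,0,1],
  [-0.3,-2.3,0,0,0,0,1],
  [-0.3,-2.3,0,0,0,0,1],
  [-0.3,-2.3,0,0,0,0,1],
  [-0.3,-2.3,0,0,0,0,1],
  [-0.3,-2.4,0,0,0,0,1],
  [-0.3,-2.4,0,0,0,0,1],
  [-0.3,-2.4,0,0,0,0,1],
  [-0.2,-2.3,0,0,0,0,1],
  [0,0,0,0,0,0,1],
  [0,0,0,0,0,0,1],
])

```text
time: 21.05
tool_pos: [0.3927, -0.2954, 0.168]
tool_rot: [-0.002, 0.697, 0.717, 0.0]
contact_force: [0.1, 0.3, 0.8]
gripper_width: 1.004
grasp_force: 0.0
```

```bash
python3 -c "
from w import *
snap('wrist','w5');print(proj('w5',(.3937,-.2955,.05)))
go(.3937,-.2955,.042,1.6)"
```

```text
[315.39081408 202.31961216]
shift cm [-0.03  0.03 12.65] turn 0.0 | pos [ 0.3935 -0.2955  0.1685] w 1.002 gf 0.0 F [-0.7 -0.1  1. ] t 21.1 z [-0.002  0.002 -1.   ]
```

View pics/w5.png

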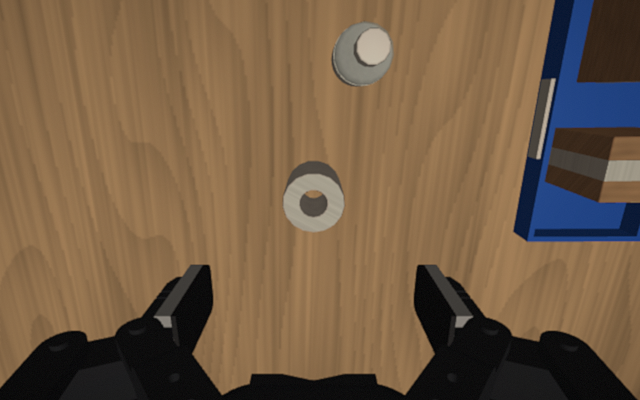

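The second white roll's top centre is at (313,203), matching the predicted (315,202). The bottle still stands at (362,52), and the carton is in its tray at (595,165).

Request:
move_arm([
  [0,0,2.0,0,0,0,1],
  [0,0,2.0,0,0,0,1],
  [0,0,2.0,0,0,0,1],
  [0,0,2.0,0,0,0,1],
  [0,0,2.0,0,0,0,1],
  [0,0,1.6,0,0,0,1],
  [0,0,1.0,0,0,0,1],
  [0,0,0,0,0,0,1],
  [0,0,0,0,0,0,0.2],
  [0,0,0,0,0,0,-1],
  [0,0,0,0,0,0,-1],
  [0,0,0,0,0,0,-1],
  [0,0,0,0,0,0,-1],
  [0,0,0,0,0,0,-1],
  [0,0,0,0,0,0,-1],
  [0,0,0,0,0,0,-1],
])

```text
time: 22.43
tool_pos: [0.3953, -0.2972, 0.0462]
tool_rot: [0.002, 0.697, 0.717, -0.0]
contact_force: [0.1, -0.8, 7.0]
gripper_width: 0.514
grasp_force: 61.7
```

```bash
python3 -c "
from w import *
go(.5881,.2426,.17,1.6)"
```

```text
shift cm [ 53.37  20.85 -12.47] turn 0.05 | pos [ 0.3953 -0.2972  0.0462] w 0.514 gf 61.7 F [ 0.1 -0.8  7. ] t 22.4333 z [ 0.003 -0.003 -1.   ]
```

Request:
move_arm([
  [0,0,-1.5,0,0,0,-1],
  [0,0,-2.5,0,0,0,-1],
  [0,0,-2.5,0,0,0,-1],
  [0,0,-2.5,0,0,0,-1],
  [0,0,-2.5,0,0,0,-1],
  [0,0,-1.5,0,0,0,-1],
  [1.2,0.5,0,0,0,0,-1],
  [2.4,0.9,0,0,0,0,-1],
  [2.4,0.9,0,0,0,0,-1],
  [2.4,0.9,0,0,0,0,-1],
  [2.4,0.9,0,0,0,0,-1],
  [2.4,0.9,0,0,0,0,-1],
  [2.4,0.9,0,0,0,0,-1],
  [2.4,0.9,0,0,0,0,-1],
  [2.4,1.0,0,0,0,0,-1],
  [2.4,1.0,0,0,0,0,-1],
  [2.4,1.0,0,0,0,0,-1],
  [2.4,1.0,0,0,0,0,-1],
  [2.4,1.0,0,0,0,0,-1],
  [2.4,1.0,0,0,0,0,-1],
])

```text
time: 24.1
tool_pos: [0.5118, 0.0336, 0.1723]
tool_rot: [-0.001, 0.697, 0.717, -0.001]
contact_force: [0.4, -0.1, -1.0]
gripper_width: 0.518
grasp_force: 61.5
```

Request:
move_arm([
  [2.4,1.0,0,0,0,0,-1],
  [2.4,1.0,0,0,0,0,-1],
  [2.4,1.0,0,0,0,0,-1],
  [2.4,1.0,0,0,0,0,-1],
  [2.4,1.0,0,0,0,0,-1],
  [2.4,1.0,0,0,0,0,-1],
  [2.4,0.9,0,0,0,0,-1],
  [2.4,0.9,0,0,0,0,-1],
  [1.8,0.6,0,0,0,0,-1],
  [0,0,0,0,0,0,-1],
  [0,0,0,0,0,0,-1],
])

```text
time: 25.02
tool_pos: [0.5893, 0.2448, 0.1722]
tool_rot: [-0.001, 0.696, 0.718, -0.002]
contact_force: [0.1, -0.2, -1.5]
gripper_width: 0.514
grasp_force: 61.5
```

```bash
python3 -c "
from w import *
go(.5881,.2426,.051,1.6)"
```

```text
shift cm [-0.21 -0.09 12.12] turn 0.16 | pos [0.5893 0.2448 0.1722] w 0.514 gf 61.5 F [ 0.1 -0.2 -1.5] t 25.0167 z [-0.003 -0.001 -1.   ]
```

Request:
move_arm([
  [-0.2,0,2.2,0,0,0,-1],
  [0,0,2.5,0,0,0,-1],
  [0,0,2.5,0,0,0,-1],
  [0,0,2.5,0,0,0,-1],
  [0,0,1.2,0,0,0,-1],
  [0,0,0.6,0,0,0,-1],
  [0,0,0.3,0,0,0,-1],
  [0,0,0.1,0,0,0,-1],
  [0,0,0.1,0,0,0,-1],
  [0,0,0,0,0,0,-1],
  [0,0,0,0,0,0,-1],
])

```text
time: 25.93
tool_pos: [0.5917, 0.2421, 0.0558]
tool_rot: [0.001, 0.697, 0.717, 0.001]
contact_force: [0.3, -0.5, -0.3]
gripper_width: 0.509
grasp_force: 61.5
```

Request:
move_arm([
  [0,-0.2,0.2,0,0,0,-1],
  [0,0,0,0,0,0,-1],
  [0,0,0.1,0,0,0,-1],
  [0,0,0,0,0,0,-1],
  [0,0,0,0,0,0,-1],
])

```text
time: 26.35
tool_pos: [0.5887, 0.2417, 0.0512]
tool_rot: [-0.0, 0.697, 0.717, -0.0]
contact_force: [-0.5, -0.5, -1.6]
gripper_width: 0.514
grasp_force: 61.5
```

Request:
move_arm([
  [0,0,0.1,0,0,0,-1],
  [0,0,0,0,0,0,-1],
  [0,0,0,0,0,0,-1],
])

```text
time: 26.6
tool_pos: [0.589, 0.2418, 0.0507]
tool_rot: [0.0, 0.697, 0.717, 0.0]
contact_force: [-0.7, 0.6, 1.9]
gripper_width: 0.512
grasp_force: 61.6
```

Contact felt; releasing.

Request:
move_arm([
  [0,0,0,0,0,0,0.2],
  [0,0,0,0,0,0,0.35],
  [0,0,0,0,0,0,0.5],
  [0,0,0,0,0,0,0.5],
  [0,0,-1.0,0,0,0,0.5],
  [0,0,-2.5,0,0,0,0.5],
  [0,0,-2.5,0,0,0,0.5],
  [0,0,-2.5,0,0,0,0.5],
  [0,0,-2.5,0,0,0,1],
  [0,0,-2.5,0,0,0,1],
  [0,-2.5,-2,0,0,0,1],
  [0,-2.5,0,0,0,0,1],
  [1.5,-2.5,0,0,0,0,1],
  [2.5,-2.5,0,0,0,0,1],
  [2.5,-2.5,0,0,0,0,1],
  [2.5,-2.5,0,0,0,0,1],
  [2.5,-2.5,0,0,0,0,1],
  [2.5,-2.5,0,0,0,0,1],
  [2.5,0,0,0,0,0,1],
  [0,0,0,0,0,0,1],
])

```text
time: 28.27
tool_pos: [0.3826, 0.4041, 0.2065]
tool_rot: [-0.0, 0.695, 0.719, 0.001]
contact_force: [-0.0, -1.5, 0.4]
gripper_width: 1.001
grasp_force: 0.0
```

```bash
python3 -c "
from w import *
snap('scene','s2');snap('top','t2')
for n in('s2','t2'):
    im=cv2.imread('pics/%s.png'%n); im=im[130:370,190:490] if n=='s2' else im[80:290,150:490]
    cv2.imwrite('pics/%sc.png'%n,cv2.resize(im,None,fx=2.3,fy=2.3,interpolation=cv2.INTER_CUBIC))"
```

```text
(no output)
```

View pics/s2c.png

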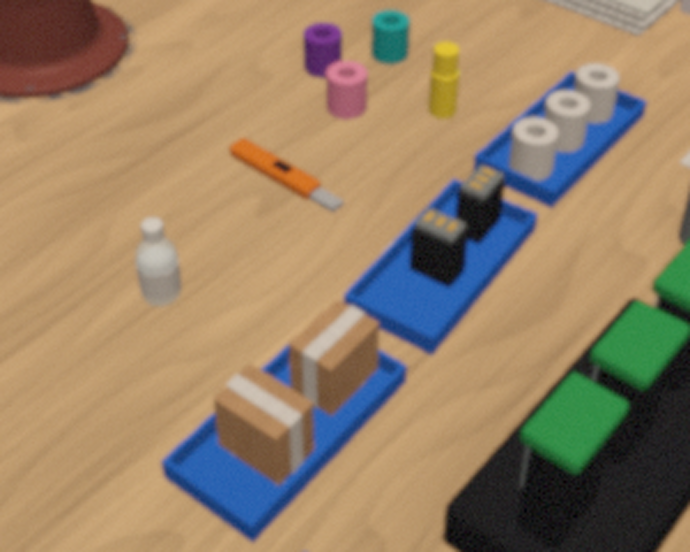

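View pics/t2c.png

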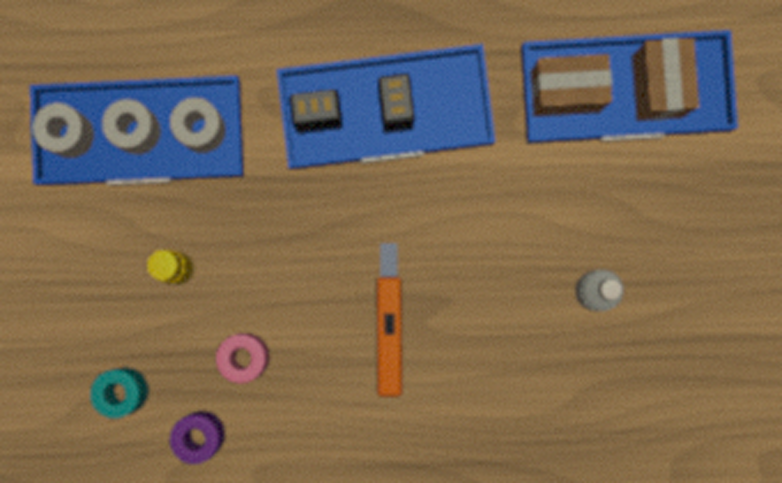

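All four items stand flat in the right trays: rolls at (127,124) and (195,123), battery at (396,103), carton at (667,77). The bottle (600,290) and glue stick (168,266) are unmoved.

```bash
python3 -c "
from plant import manip
print(manip.job_done())"
```

```text
the job is handed in; nothing more can be done
None
```

I put both label rolls, the battery and the carton upright in their matching trays, left the bottle and glue stick standing where they were, and handed the job in at about 28 s; no verdict was returned.

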